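Clip the dotted sharpening plate into its bench holder

ROBOT

A 7-joint arm with a two-finger parallel gripper is mounted at the origin on the work surface. World frame = base frame: x ahead of the robot, y to its left, z up, the work surface at z = 0. Lengths are in m, angles in degrees, forces in N, time in s.
With the tool pointing down it reaches from about 0.425 to 0.875 m from the base axis. Payload 4.7 kg.
Tool frame: the origin (TCP) lies at the very end of the fingers, on their centre line; the grasp point (between the pads) lies 19 mm behind it; z points along the fingers, y is the line along which they close (so a half turn about z gives the same grasp; the last joint's range is limited). The gripper opens to 87 mm and grips with 3 to 60 N. Pads are 19 mm wide; open, the fingers measure 117 mm over their backs; the gripper's body (75 mm by 190 mm) begins 51 mm behind the grasp point.
Start: joints at [-76.427, 18.392, -4.016, 83.108, 1.295, 78.541, -3.26], TCP at [0.144, 0.634, 0.223] pointing down, gripper open.
Joint ranges: [-163.93, 163.93], [-17.29, 119.83], [-79.2, 71.16], [3.27, 140.29], [-89.18, 269.18], [5.43, 117.66], [-154.24, 154.24]. Speed limits (degrees/s): [147.25, 147.25, 180, 180, 180, 180, 180].

INTERFACE

Orientations are given as [roll, pitch, yaw] about the fixed x, y, z axes, in that order (R = Rz(yaw) Ry(pitch) Rx(roll)).
In Python, from cell import get_obs, read_camera, sign_off, silhouettes gives the robot as it stands.
- The arm moves only by the tool play_rows, never from a script. Its argument "steps" is a list that holds one entry, the list of rows, each a list of 7 numbers: the shift along the tool's x, y, z in m, then the turn, a rotation vector about the tool's x, y, z in rad, then the finger opening in m, from 0 to 0.087. A call has 1 to 12 rows; each row shifts and turns the commanded pose from where the row before left it, along the tool's axes as they then stand; what a row does not reach is not made up. A row lasts 1/10 s, in which the tool goes at most 50 mm and 8.59 degrees, less where a joint would pass 70% of its speed; a pose out of reach is approached as far as the arm can. A call is refused whole if a number of a shift passes 0.05 or a number of a turn 0.15, either way. A call with a gripper value outside its range is refused whole. The fingers move at their own pace and stop on an object; "force" is the grip in N (left out, the last holds). Time passes only in rows, so rows that do not move let the fingers close. It gives the time, the measured TCP pose, the force, the opening and the grip force at its end, in the units of the state.
- get_obs(): the state, without advancing time (a new reading comes with each control period).
- read_camera(name): name is "scene" or "top" or "wrist"; returns a dict with "frame" (384x512x3 uint8, red, green, blue), "intrinsics" (3x3 intrinsics, pixels), "view" (4x4, takes a point from world to camera coordinates). Camera axes: x right, y up, looking along -z (the intrinsics and any distortion apply to the point x, -y, -z); pixel columns grow to the right and rows downward; lengths in m; the calibration is good to about 2 mm. A picture is of the moment at which its call begins. There is no depth.
- sign_off(): hands the job in; it is judged then, once.
Trained networks look in the newest picture that a camera, given by its name, has taken for a name from the list of things; names that differ only in an ending like _2 or _b are one class to them, and where a whole thing is asked for, a point or a joint stands for the part that bears it (a point fixed in the world has none). Each returns a list of dicts, best first, with "p" (0 to 1); they miss things now and then, are a little off and sometimes report something else, mostly with a low value. They report only what shows in the picture. A call takes as long as a camera call. They do not tell look-alikes from the thing itself.
- silhouettes(camera, name): "pixels" (384x512 bool, what is visible of it) and "extent" ([left, top, right, bottom] in pixels, round what is visible of it).
The state is a dict: "time_s": time; "qpos": joint angles; "joint_velocities": joint speeds; "effort": joint torques, N m; "tool_pos": TCP position; "tool_rot": TCP orientation; "force": force on the tool from outside, world axes, zero at the start; "wrist_torque": the same for the moment, N m; "grip_width": finger opening in m; "grasp_force": force on a finger pad.
Only numpy, scipy, OpenCV 4.12 (cv2) and the standard library are available. Lean on these libraries where they do the work, as an engineer would, in place of code of your own. Each camera call takes 0.05 s, during which the arm holds its last target. There are 200 camera calls.

TASK

Fit the dotted sharpening plate into the bench holder for honing: tuck one end under the fixed lip, then press the other end down until the sprung catch parts and snaps back over it, leaving the plate level, square and centred on the bed. Leave the plain plate on the rack and do not disturb the bottle, chisel or strop.

Things in the scene. Friction and masses are not known exactly. Their poses are not given: they have to be found in the camera images.
- dotted_plate: the plate to fit: a flat steel diamond sharpening plate 152 x 52 x 6.5 mm, grey, upper face covered with a regular grid of small dark round dots, 0.3 to 0.5 kg, loose, lying flat across the rack. Origin: centre of its underside; x along its 152 mm length, y across its 52 mm width, z up. Its two ends are alike: either may go under the lip.
- plate_mid (a point): the middle of the dotted plate (half its thickness, 3.25 mm above its underside)
- end_a (a point): middle of the dotted plate's end face at its +x end, at half thickness
- end_b (a point): middle of the dotted plate's end face at its -x end, at half thickness
- plain_plate: a second plate of the same size and steel without dots, loose on the rack beside the dotted one: leave it. Origin and axes as for the dotted plate.
- rack: low wooden drip rack fixed to the bench: two battens along its y, 200 mm long, 14 mm wide, 18 mm high, at x = -50 and +50 mm; cross slats 5 mm high at y = -93 and +93 mm. The plates lie across the battens side by side, near y = -50 and y = +50 mm (which is which varies); between the battens their sides are free down to the bench. Origin: centre of its underside, z up.
- holder: dark cast sharpening-stone holder screwed to the bench, 216 mm long, 74 mm wide at its 8 mm thick foot. Origin: centre of its underside; x along its length from the sprung steel catch (-x end) to the fixed lip (+x end), z up. Its bed is 40 mm wide, from x = -72 to +77 mm, 32 mm up: a fitted plate overhangs it by 6 mm on both sides, where fingers have room down to the foot.
- bed (a point): centre of the bed's top face, at holder x = y = 0, z = 32 mm; a fitted plate has its underside here
- lip_stop (a point): foot of the stop face under the lip: holder x = 77, y = 0, z = 32 mm. The lip is 56 mm wide; its ledge reaches from the stop back over the bed to x = 70 mm with its underside 8 mm above the bed (the plate is 6.5 mm thick), then a flared mouth reaches on to x = 64 mm and opens to about 12 mm. Top of the lip: 47 mm up.
- catch (a joint): sprung steel catch at the holder's -x end, 30 mm wide, hinged low down; 0 rad = closed, grows to 0.3 as the nose is pushed outward, off the bed. A plate end pressed down on its bevelled nose opens it about 0.11 rad with some 5 to 12 N on the plate near that end; pressed on down to the bed, where its top is below the nose, the catch springs shut over it. A thumb tab sticks out from its outer side.
- catch_nose (a point): tip of the catch's nose. Closed: holder x = -72 mm, 41 mm up, underside 8 mm above the bed, so 4 mm of it lies over a fitted plate's end. The 60 degree bevel rises outward from here to x = -77 mm, 49 mm up. A plate tucked under the lip and let go leans on it at about 5 degrees, that end some 13 mm above the bed.
- oil_bottle: amber oil bottle, 52 mm diameter, 115 mm tall, standing; origin at the centre of its underside. Leave it.
- chisel: bench chisel with wooden handle, 255 mm long, lying flat; origin about its middle, x towards the blade. Leave it.
- strop: wooden strop block 200 x 60 x 22 mm with a brown leather face, lying flat; origin at the centre of its underside, x along it. Leave it.
Mind the look-alikes: they are no part of the job. Leave any orange or red look-alike of the dotted_plate alone. What is meant by the holder is not pink, and is the smaller of those in its own colour.

How it is judged (in metres and radians):
On the way, in this order (a step that is already met when the one before it is completed fails the run):
1. the dotted plate is lifted off the rack (height (world z) of dotted_plate above 0.042 m), for 0.1 s.
2. one end of the dotted plate is under the lip while the other end is still raised (angle between the z axis of dotted_plate and the z axis of holder, either way round above 0.035 rad and ((x of end_a in the frame of holder between 0.071 and 0.079 m and z of end_a in the frame of holder between 0.031 and 0.04 m and y of end_a in the frame of holder between -0.012 and 0.012 m) or (x of end_b in the frame of holder between 0.071 and 0.079 m and z of end_b in the frame of holder between 0.031 and 0.04 m and y of end_b in the frame of holder between -0.012 and 0.012 m))), for 0.1 s.
At the end, for the whole second after the job is handed in: plate on the bed, one end under the lip, catch closed (0.035 rad) over the other; its middle within 3.5 mm along, 6 mm across, 1.7 mm in height of seated, level to 0.025 rad, square to 0.07 rad, at rest; plain plate moved under 25 mm, bottle, chisel and strop under 30 mm (x of plate_mid in the frame of holder between -0.0035 and 0.0035 m and y of plate_mid in the frame of holder between -0.006 and 0.006 m and z of plate_mid in the frame of holder between 0.0335 and 0.037 m and angle between the z axis of dotted_plate and the z axis of holder, either way round below 0.025 rad and angle between the x axis of dotted_plate and the x axis of holder, either way round below 0.07 rad and value of joint catch below 0.035 rad and linear speed of dotted_plate below 0.02 m/s and distance of plain_plate from where it was at the start of the episode below 0.025 m and distance of each of oil_bottle, chisel, strop from where it was at the start of the episode below 0.03 m); the robot touches nothing.
It fails at once if the plain plate is dragged or lifted away (25 mm) (distance of plain_plate from where it was at the start of the episode above 0.025 m).
It fails at once if the oil bottle is knocked over (angle between oil_bottle's own z axis and vertical above 0.5 rad).
It fails at once if the bottle, chisel or strop is pushed away (30 mm) (distance of any of oil_bottle, chisel, strop from where it was at the start of the episode above 0.03 m).
It also fails if it takes over 48 s, if anything falls off the work surface, if the arm or the gripper's body presses on something with over 40 N, if the wrist force passes 120 N, or if a joint passes its speed limit or range.

## Working session

There is one attempt and no reset: what is moved stays moved. The work goes in short steps, Python scripts to look and compute and a tool call to move; the robot and the scene stay as the last step left them, time stands still between calls to the robot, and variables do not carry over. Pictures are saved under pics/ and viewed, at most 10 in all, crops included, and the job is handed in when it is done.

Besides the shell and the picture viewer there is one more tool, called after "Emit:" by a JSON object that holds its "fn" and its "kwargs", one argument or row to a line. play_rows: Moves the arm, as the interface text tells. Its arguments: {"type":"object","properties":{"steps":{"type":"array","items":{"type":"array","items":{"type":"array","items":{"type":"number"}}}},"force":{"type":"number"}},"required":["steps"]}

```bash
mkdir -p pics; ls
cat > h.py <<'E'
import numpy as np,cv2
from cell import get_obs,read_camera,sign_off,silhouettes
def proj(c,P):
    P=np.atleast_2d(P);V=c["view"];q=P@V[:3,:3].T+V[:3,3]
    q=q*[1,-1,-1];u=q@c["intrinsics"].T;return u[:,:2]/u[:,2:]
def ray(c,uv):
    V=c["view"];R=V[:3,:3];o=-R.T@V[:3,3]
    d=np.linalg.inv(c["intrinsics"])@[uv[0],uv[1],1];return o,R.T@(d*[1,-1,-1])
def onz(c,uv,z):
    o,d=ray(c,uv);return o+d*(z-o[2])/d[2]
def tri(cs,uvs):
    A=np.zeros((3,3));b=np.zeros(3)
    for c,uv in zip(cs,uvs):
        o,d=ray(c,uv);d=d/np.linalg.norm(d);M=np.eye(3)-np.outer(d,d);A+=M;b+=M@o
    return np.linalg.solve(A,b)
def save(n,im): cv2.imwrite("pics/"+n,im[:,:,::-1])
E
python3 - <<'E'
from h import *
print(get_obs())
ims=[]
for n in["scene","top"]:
    c=read_camera(n);ims.append(c["frame"]);o,_=ray(c,(0,0));print(n,o.round(3),c.keys())
    for k in["dotted_plate","plain_plate","holder","catch","rack","oil_bottle","chisel","strop"]:
        for s in silhouettes(n,k):
            e=s["extent"];m=np.argwhere(s["pixels"]).mean(0)[::-1];print(k,round(s["p"],2),np.round(e),m.round(1),onz(c,m,.02).round(3))
    save(n+".png",cv2.resize(c["frame"],(800,600)))
E
```

```text
pics
{'time_s': 0.0, 'qpos': array([-76.42688106,  18.43875808,  -4.01547937,  83.17547207,
         1.2969143 ,  78.54012994,  -3.26103655]), 'joint_velocities': array([ 0.06311859, -0.00526663, -0.08349756,  0.04383178,  0.1237003 ,
       -0.18337969,  0.06427553]), 'effort': array([-3.11277090e-04, -4.91296148e+01, -4.03993204e-01, -3.12523520e+01,
       -6.39570644e-02,  4.36169305e-02,  1.59606743e-04]), 'tool_pos': array([0.14356169, 0.63337972, 0.22145994]), 'tool_rot': array([-1.79890990e+02,  7.65083468e-03,  1.67235947e+02]), 'force': array([-0.19840323, -0.06907991, -0.03394243]), 'wrist_torque': array([0.02562457, 0.04854605, 0.00303817]), 'grasp_force': 0.0, 'grip_width': 0.08719340727988209}
scene [1.512 0.262 1.204] dict_keys(['frame', 'intrinsics', 'view'])
dotted_plate 0.96 [153. 174. 180. 205.] [165.9 189.6] [ 0.54  -0.248  0.02 ]
dotted_plate 0.79 [172. 142. 204. 173.] [188.7 157.5] [ 0.368 -0.218  0.02 ]
dotted_plate 0.69 [101. 207. 128. 243.] [113.2 222.2] [ 0.715 -0.371  0.02 ]
plain_plate 0.71 [179. 181. 205. 213.] [191.5 197.2] [ 0.555 -0.149  0.02 ]
holder 
[... 1179 characters left out ...]
0.17  0.02 ]
holder 0.56 [105.  80. 147. 172.] [126.4 126.5] [0.71  0.444 0.02 ]
catch 0.66 [116.  78. 136.  94.] [124.1  86.3] [0.838 0.459 0.02 ]
catch 0.66 [200. 148. 231. 220.] [214.5 182.6] [0.541 0.169 0.02 ]
catch 0.57 [184. 241. 193. 252.] [187.6 245.1] [0.356 0.242 0.02 ]
rack 0.58 [305. 160. 381. 208.] [338.8 182.1] [ 0.548 -0.199  0.02 ]
oil_bottle 0.63 [268. 105. 292. 124.] [279.5 110.4] [ 0.765 -0.022  0.02 ]
chisel 0.92 [195.  67. 222. 150.] [207.6 106.2] [0.776 0.198 0.02 ]
strop 0.92 [324.  83. 360. 147.] [341.3 114.3] [ 0.755 -0.208  0.02 ]
strop 0.62 [348. 162. 368. 209.] [357.6 186. ] [ 0.537 -0.253  0.02 ]
strop 0.59 [199. 145. 229. 219.] [214.5 183.3] [0.539 0.169 0.02 ]
```

Run:
```python
from h import *
c=cv2.imread("pics/top.png");  # crop of dotted-like + holders
t=read_camera("top")["frame"][:,:,::-1]
a=cv2.resize(t[60:320,95:240],None,fx=2.3,fy=2.3,interpolation=2)
b=cv2.resize(t[60:320,300:425],None,fx=2.3,fy=2.3,interpolation=2)
cv2.imwrite("pics/cand.png",np.hstack([a,b]))
```

```text
(no output)
```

View pics/cand.png

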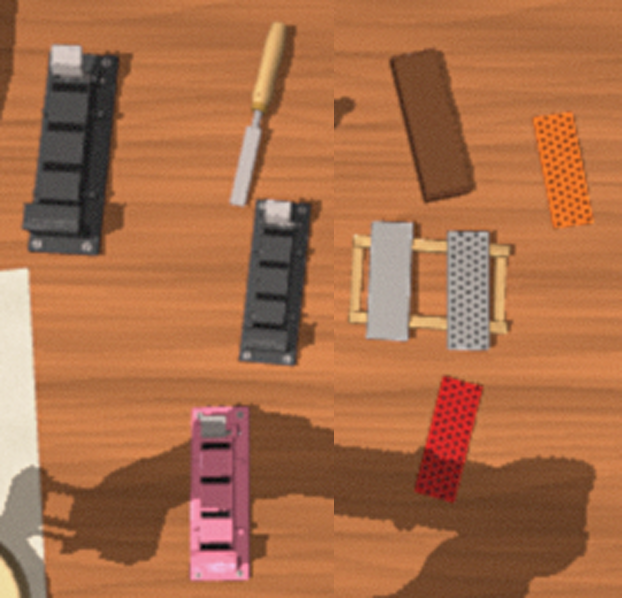

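View pics/scene.png

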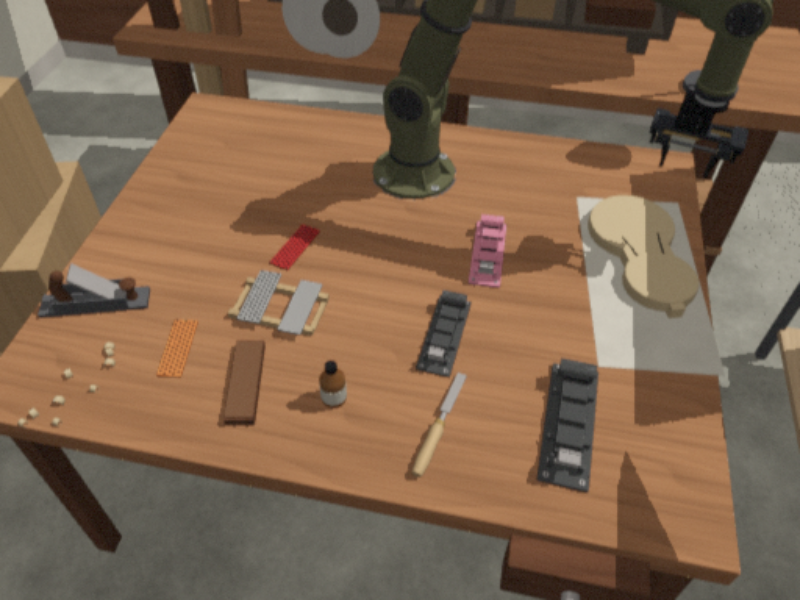

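Candidates for the plate in the top picture are the orange one (399,133), the grey one on the rack (357,186) and the red one (349,250). The grey dotted one on the rack fits. For the holder they are the dark large one (126,126), the dark small one (214,183) and the pink one (190,274). The small dark one fits, with its catch on the far side (+x) and its lip towards the robot. The crop confirms both choices.

```bash
cat > fit.py <<'E'
from h import *
from scipy.optimize import minimize
def box(x0,x1,y0,y1,z0,z1): return np.array([[x,y,z] for x in(x0,x1) for y in(y0,y1) for z in(z0,z1)])
PL=[box(-.076,.076,-.026,.026,0,.0065)]
HO=[box(-.108,.108,-.037,.037,0,.008),box(-.072,.077,-.02,.02,0,.032),box(.064,.09,-.028,.028,.04,.047),box(.077,.09,-.028,.028,0,.047),box(-.085,-.074,-.015,.015,.0,.049)]
S=4
def render(c,B,p,shape=(384,512)):
    x,y,z,a=p;R=np.array([[np.cos(a),-np.sin(a),0],[np.sin(a),np.cos(a),0],[0,0,1]])
    m=np.zeros((shape[0]*S,shape[1]*S),np.uint8)
    for b in B:
        u=(proj(c,b@R.T+[x,y,z])+.5)*S
        cv2.fillConvexPoly(m,cv2.convexHull(np.round(u).astype(np.int32)),1)
    return cv2.resize(m.astype(np.float32),shape[::-1],interpolation=cv2.INTER_AREA)
def fit(views,B,p0,fixz=None):
    def cost(q):
        p=list(q) if fixz is None else [q[0],q[1],fixz,q[2]]
        t=0
        for c,m in views:
            r=render(c,B,p);t+=1-np.minimum(r,m).sum()/np.maximum(r,m).sum()
        return t/len(views)
    q0=np.array(p0 if fixz is None else [p0[0],p0[1],p0[3]],float);n=len(q0)
    st=np.array([.01,.01,.01,.1] if fixz is None else [.01,.01,.1])
    for k in range(2):
        r=minimize(cost,q0,method="Nelder-Mead",options=dict(initial_simplex=np.vstack([q0]+[q0+st[i]*np.eye(n)[i]/(1+k) for i in range(n)]),xatol=2e-4,fatol=1e-4,maxiter=150));q0=r.x
    return r.x.round(4),round(r.fun,3)
def mask(cam,name,c,xy,tol=.06):
    best=None
    for s in silhouettes(cam,name):
        m=np.argwhere(s["pixels"]).mean(0)[::-1];d=np.linalg.norm(onz(c,m,.02)[:2]-xy)
        if d<tol and (best is None or d<best[0]): best=(d,s["pixels"])
    return None if best is None else best[1].astype(np.float32)
E
python3 - <<'E'
from fit import *
C={n:read_camera(n) for n in("scene","top")}
for name,B,xy,p0 in(("dotted_plate",PL,(.54,-.25),[.54,-.25,.018,0]),("plain_plate",PL,(.55,-.152),[.55,-.152,.018,0]),("holder",HO,(.545,.172),[.545,.172,0,3.1])):
    v=[(C[n],m) for n in C if (m:=mask(n,name,C[n],np.array(xy))) is not None]
    print(name,len(v),fit(v,B,p0),fit(v,B,p0,p0[2]),[fit([w],B,p0,p0[2]) for w in v])
E
```

```text
dotted_plate 1 (array([ 0.5406, -0.247 ,  0.0209, -0.0237]), np.float64(0.055)) (array([ 0.5381, -0.2483, -0.0272]), np.float64(0.056)) [(array([ 0.5381, -0.2483, -0.0272]), np.float64(0.056))]
plain_plate 2 (array([ 0.5492, -0.1522,  0.0158, -0.0357]), np.float64(0.091)) (array([ 0.549 , -0.1515, -0.0354]), np.float64(0.096)) [(array([ 0.5499, -0.1496, -0.0416]), np.float64(0.067)), (array([ 0.5496, -0.154 , -0.0363]), np.float64(0.063))]
holder 2 (array([ 0.5456,  0.1734, -0.005 ,  3.0676]), np.float64(0.054)) (array([0.5457, 0.1733, 3.075 ]), np.float64(0.063)) [(array([0.5478, 0.1748, 3.0631]), np.float64(0.075)), (array([0.5457, 0.1726, 3.0675]), np.float64(0.033))]
```

Emit:
{"fn": "play_rows", "kwargs": {
  "steps": [
    [[-0.045,-0.015,0,0,0,0,0.087],[-0.045,-0.015,0,0,0,0,0.087],[-0.045,-0.015,0,0,0,0,0.087],[-0.045,-0.015,0,0,0,0,0.087],[-0.045,-0.015,0,0,0,0,0.087],[-0.04,-0.03,0,0,0,0,0.087],[-0.02,-0.045,0,0,0,0,0.087],[-0.01,-0.045,0,0,0,0,0.087],[0,-0.045,0,0,0,-0.1,0.087],[0,-0.045,0,0,0,-0.12,0.087]]
  ]
}}

```text
time_s: 2.35
tool_pos: [0.3724, 0.2883, 0.2226]
tool_rot: [180.0, -0.0, -179.9]
force: [0.5, 1.1, 1.2]
grip_width: 0.087
grasp_force: 0.0
```

Emit:
{"fn": "play_rows", "kwargs": {
  "steps": [
    [[-0.04,-0.03,0,0,0,0,0.087],[-0.045,-0.03,0,0,0,0,0.087],[-0.045,-0.03,0,0,0,0,0.087],[-0.045,-0.03,0,0,0,0,0.087],[0,0,0,0,0,0,0.087],[0,0,0,0,0,0,0.087]]
  ]
}}

```text
time_s: 2.95
tool_pos: [0.5379, 0.1753, 0.2223]
tool_rot: [-180.0, -0.0, 179.7]
force: [0.1, 0.2, -0.9]
grip_width: 0.0871
grasp_force: 0.0
```

Run:
```python
from fit import *
c=read_camera("wrist");save("w1.png",c["frame"]);o,_=ray(c,(0,0));print(o,get_obs()["tool_pos"])
m=mask("wrist","holder",c,np.array((.545,.172)),.1)
if m is not None:
    np.save("w1.npy",m);print(m.sum(),fit([(c,m)],HO,[.5456,.173,0,3.07]),fit([(c,m)],HO,[.5456,.173,0,3.07],0))
```

```text
[0.45667544 0.17544596 0.38475795] [0.53688183 0.17679337 0.22231475]
8189.0 (array([ 5.4520e-01,  1.7300e-01, -6.0000e-04,  3.0691e+00]), np.float64(0.036)) (array([0.5449, 0.1731, 3.0687]), np.float64(0.036))
```

View pics/w1.png

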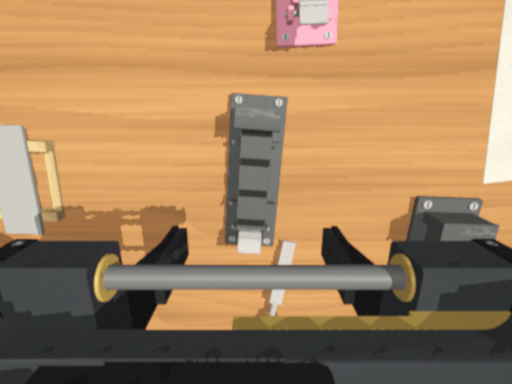

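Emit:
{"fn": "play_rows", "kwargs": {
  "steps": [
    [[0,-0.045,0,0,0,0,0.087],[0,-0.045,0,0,0,0,0.087],[0,-0.045,0,0,0,0,0.087],[0,-0.045,0,0,0,0,0.087],[0,-0.045,0,0,0,0,0.087],[0,-0.045,0,0,0,0,0.087],[0,-0.045,0,0,0,0,0.087],[0,-0.045,0,0,0,0,0.087],[0,-0.04,0,0,0,0,0.087],[0,-0.02,0,0,0,0,0.087],[0,0,0,0,0,0,0.087],[0,0,0,0,0,0,0.087]]
  ]
}}

```text
time_s: 4.25
tool_pos: [0.5365, -0.2416, 0.2225]
tool_rot: [179.9, 0.0, 179.9]
force: [-0.1, 0.3, 0.1]
grip_width: 0.0871
grasp_force: 0.0
```

The wrist picture shows the small dark holder at about (258,168), its lip at the top (258,118) and the catch at the bottom (250,240). The fitted pose, (0.545, 0.173) with yaw 175.8°, agrees with the other cameras.

Run:
```python
from fit import *
c=read_camera("wrist");save("w2.png",c["frame"])
print(get_obs()["tool_pos"])
m=mask("wrist","dotted_plate",c,np.array((.538,-.248)),.1)
c2=read_camera("top");m2=mask("top","dotted_plate",c2,np.array((.538,-.248)),.1)
c3=read_camera("scene");m3=mask("scene","dotted_plate",c3,np.array((.538,-.248)),.1)
v=[(a,b) for a,b in((c,m),(c2,m2),(c3,m3)) if b is not None];print(len(v))
p=[.538,-.248,.018,-.027]
print(fit(v,PL,p),fit(v[:1],PL,p),[fit([w],PL,p,.018) for w in v])
```

```text
[ 0.53674416 -0.240829    0.22241059]
3
(array([ 0.5368, -0.2524,  0.0138, -0.0111]), np.float64(0.206)) (array([ 0.5366, -0.2524,  0.0186, -0.013 ]), np.float64(0.028)) [(array([ 0.5366, -0.2522, -0.0117]), np.float64(0.027)), (array([ 0.5346, -0.2524, -0.0299]), np.float64(0.478)), (array([ 0.5407, -0.2499, -0.0138]), np.float64(0.095))]
```

View pics/w2.png

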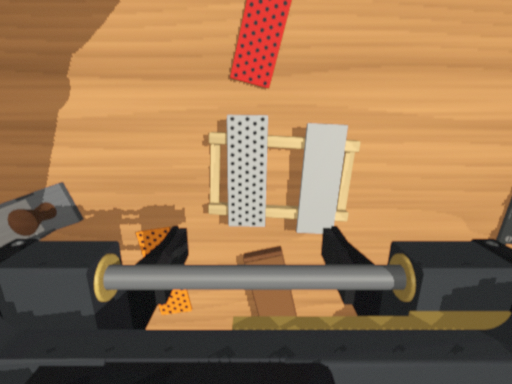

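The grey dotted plate is at (247,170) in the picture and the plain one at (322,178). The plate fit is (0.537, -0.252, 0.0186) with yaw -0.7°, and that height matches the rack.

Emit:
{"fn": "play_rows", "kwargs": {
  "steps": [
    [[0,-0.011,0.03,0,0,0.009,0.076],[0,0,0.045,0,0,0,0.076],[0,0,0.045,0,0,0,0.076],[0,0,0.04,0,0,0,0.076],[0,0,0.025,0,0,0,0.076],[0,0,0.018,0,0,0,0.076],[0,0,0.01,0,0,0,0.076],[0,0,0,0,0,0,0.076],[0,0,0,0,0,0,0.076]]
  ],
  "force": 50
}}

```text
time_s: 5.45
tool_pos: [0.5368, -0.2547, 0.0104]
tool_rot: [-180.0, 0.1, 179.3]
force: [0.4, -0.6, 0.4]
grip_width: 0.076
grasp_force: 0.0
```

Emit:
{"fn": "play_rows", "kwargs": {
  "steps": [
    [[0,0.002,0.001,0,0,0,0.076],[0,0,0,0,0,0,0.045],[0,0,0,0,0,0,0.045],[0,0,0,0,0,0,0.045],[0,0,0,0,0,0,0.045],[0,0,0,0,0,0,0.045],[0,0,0,0,0,0,0.045]]
  ],
  "force": 50
}}

```text
time_s: 6.15
tool_pos: [0.5363, -0.2523, 0.0088]
tool_rot: [180.0, 0.0, 179.3]
force: [-0.8, 1.2, 3.2]
grip_width: 0.0511
grasp_force: 50.0
```

Emit:
{"fn": "play_rows", "kwargs": {
  "steps": [
    [[0,0,-0.01,0,0,0,0.045],[0,0,-0.025,0,0,0,0.045],[0,0,-0.035,0,0,0,0.045],[0,0,-0.03,0,0,0,0.045],[0,0.01,-0.01,0,0,0,0.045],[0,0.03,0,0,0,0,0.045],[-0.005,0.04,0,0,0,0,0.045],[-0.005,0.04,0,0,0,0,0.045],[-0.005,0.04,0,0,0,0,0.045],[-0.005,0.04,0,0,0,0,0.045],[-0.005,0.04,0,0,0,0,0.045],[0,0.04,0,0,0,0,0.045]]
  ]
}}

```text
time_s: 7.35
tool_pos: [0.5635, 0.0295, 0.1172]
tool_rot: [-180.0, -0.1, 179.4]
force: [0.1, 0.5, -5.5]
grip_width: 0.0511
grasp_force: 50.0
```

Emit:
{"fn": "play_rows", "kwargs": {
  "steps": [
    [[0,0.04,0,0,0,0,0.045],[0,0.04,0,0,0,0,0.045],[0,0.035,0,0,0,0,0.045],[0,0.02,0,0,0,0,0.045],[0,0.01,0,0,0,0.03,0.045],[0,0,0,0,0,0.031,0.045],[0,0,0,0,-0.06,0,0.045],[0,0,0,0,-0.07,0,0.045],[0,0,0,0,0,0,0.045],[0,0,0,0,0,0,0.045],[0,0,0,0,0,0,0.045]]
  ]
}}

```text
time_s: 8.45
tool_pos: [0.5665, 0.1714, 0.1186]
tool_rot: [-180.0, 7.4, 175.8]
force: [0.1, 0.1, -4.9]
grip_width: 0.0509
grasp_force: 50.0
```

Run:
```python
from fit import *
for n in("wrist","top","scene"):
    c=read_camera(n);save("x_"+n+".png",c["frame"])
    for s in silhouettes(n,"dotted_plate"):
        m=np.argwhere(s["pixels"]).mean(0)[::-1];print(n,s["p"],s["extent"],m,onz(c,m,.13).round(3))
o=get_obs();print(o)
```

```text
wrist 0.89 [208.0, 121.7, 303.3, 316.9] [254.60033771 206.91797636] [0.536 0.173 0.13 ]
top 0.81 [200.5, 140.3, 219.3, 194.8] [211.62681159 160.07971014] [0.586 0.164 0.13 ]
top 0.8 [334.1, 222.9, 365.3, 279.6] [349.360587   250.60377358] [ 0.352 -0.202  0.13 ]
top 0.71 [385.0, 105.7, 411.2, 157.5] [399.13260341 133.68248175] [ 0.665 -0.339  0.13 ]
top 0.27 [321.7, 83.9, 362.8, 149.4] [341.04113284 114.65745111] [ 0.716 -0.184  0.13 ]
scene 0.93 [173.9, 144.5, 204.5, 174.5] [188.20304569 158.05076142] [ 0.477 -0.174  0.13 ]
scene 0.69 [272.8, 182.3, 296.5, 209.8] [283.55210643 196.33924612] [0.579 0.172 0.13 ]
scene 0.66 [178.4, 179.7, 205.4, 213.1] [191.93265306 196.35102041] [ 0.64  -0.111  0.13 ]
scene 0.58 [99.8, 204.5, 127.2, 245.9] [113.31239389 223.03225806] [ 0.792 -0.311  0.13 ]
{'time_s': 8.75, 'qpos': array([-45.32979233,  11.02576596,  26.56467125, 106.28824112,
        -2.28126611,  57.02327611,  67.45033546]), 'joint_velocities': array([ 0.00299171, -0.17021268, -0.10710622,  0.27437115,  0.03630513,
       -0.05127684, -0.06940949]), 'effort': array([ 3.88364517e-02, -3.82100236e+01,  3.13752919e+00, -3.13263988e+01,
        2.97738751e-01, -7.04669505e-01,  6.66779699e-03]), 'tool_pos': array([0.56642003, 0.1718448 , 0.11850278]), 'tool_rot': array([-179.98628202,    7.43889022,  175.80526001]), 'force': array([ 0.22183987,  0.05776622, -4.09873041]), 'wrist_torque': array([ 0.0511598 ,  0.29739851, -0.00130263]), 'grasp_force': 49.99840557575226, 'grip_width': 0.05081690045776217}
```

View pics/x_wrist.png

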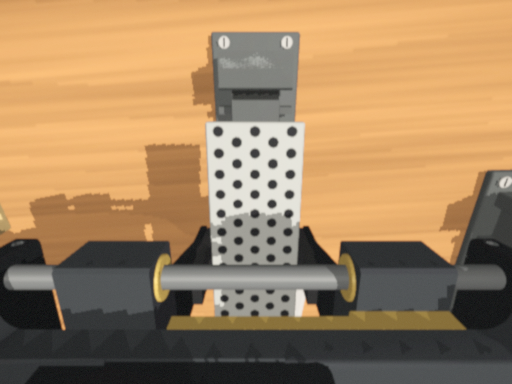

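The plate is held level across and centred: its low end is at row 122, columns 206–304. The holder lip ahead spans about rows 50–88, centred at column 255.

Run:
```python
from fit import *
from scipy.spatial.transform import Rotation as Ro
c=read_camera("wrist");o=get_obs();R=Ro.from_euler("xyz",o["tool_rot"],degrees=True).as_matrix();t=o["tool_pos"]
# plate low-end top edge, tool frame: top is 15.7mm behind tip; tool x = -world x = toward lip
P=np.array([[.0756,s,-.0157] for s in(-.026,.026)])@R.T+t
print("plate end pred",proj(c,P).round(1),P.round(4))
a=3.069;H=np.array([[np.cos(a),-np.sin(a),0],[np.sin(a),np.cos(a),0],[0,0,1]])
Q=np.array([[.108,-.037,.008],[.108,.037,.008],[.064,-.028,.047],[.064,.028,.047],[.09,0,.047],[.064,0,.044]])@H.T+[.545,.173,0]
print("holder pred",proj(c,Q).round(1))
m=mask("wrist","holder",c,np.array((.5,.172)),.15)
print(None if m is None else (np.argwhere(m[:110,180:330]).min(0),np.argwhere(m[:110,180:330]).max(0)))
g=c["frame"].mean(2);print(g[26:130:1,255].astype(int))
```

```text
plate end pred [[205.  121.3]
 [305.8 121.4]] [[0.4877 0.1516 0.1243]
 [0.4915 0.2035 0.1243]]
holder pred [[299.6  31.8]
 [209.5  31.8]
 [291.4  92.5]
 [217.6  92.5]
 [254.5  54. ]
 [254.5  92.2]]
(array([32, 31]), array([109, 119]))
[185 184 183 185 181 167 142 130 132 133 133 133 134 133 134 133 134 133
 132 132 131 133 133 132 131 131 133 141 146 146 149 152 148 143 138 137
 138 137 133 134 136 135 133 130 127 128 129 127 128 127 128 128 128 128
 128 129 127 128 127 128 127 119  99  73  56  49  43  53  62  65  62  63
  66  88 113 124 128 129 129 129 128 129 127 129 130 128 128 128 129 129
 127 128 129 128 134 157 193 215 218 202 156  94  66  64]
```

Emit:
{"fn": "play_rows", "kwargs": {
  "steps": [
    [[0.004,0,0.025,0,0,0,0.045],[0.005,0,0.025,0,0,0,0.045],[0.003,0,0.018,0,0,0,0.045],[0.002,0,0.01,0,0,0,0.045],[0,0,0.002,0,0,0,0.045],[0,0,0,0,0,0,0.045],[0,0,0,0,0,0,0.045]]
  ]
}}

```text
time_s: 9.55
tool_pos: [0.5638, 0.1727, 0.0387]
tool_rot: [179.9, 7.6, 175.8]
force: [0.0, 0.3, -4.0]
grip_width: 0.051
grasp_force: 50.0
```

Emit:
{"fn": "play_rows", "kwargs": {
  "steps": [
    [[0.0005,0,0.003,0,0,0,0.045],[0,0,0.0015,0,0,0,0.045],[0,0,0.0007,0,0,0,0.045],[0,0,0,0,0,0,0.045],[0,0,0,0,0,0,0.045]]
  ]
}}

```text
time_s: 10.05
tool_pos: [0.5631, 0.1725, 0.0328]
tool_rot: [180.0, 7.5, 175.8]
force: [-2.2, 0.0, 2.0]
grip_width: 0.0513
grasp_force: 50.0
```

Emit:
{"fn": "play_rows", "kwargs": {
  "steps": [
    [[0.002,0,-0.0006,0,0,0,0.045],[0.003,0,-0.0004,0,0,0,0.045],[0.003,0,-0.0004,0,0,0,0.045],[0.003,0,-0.0004,0,0,0,0.045],[0.002,0,-0.00025,0,0,0,0.045],[0,0,0,0,0,0,0.045],[0,0,0,0,0,0,0.045]]
  ]
}}

```text
time_s: 10.75
tool_pos: [0.5494, 0.1733, 0.0324]
tool_rot: [-180.0, 7.4, 175.8]
force: [-0.2, 0.2, -4.2]
grip_width: 0.0512
grasp_force: 50.0
```

Run:
```python
from h import *
c=read_camera("wrist");f=c["frame"][0:200,160:350];save("w3.png",cv2.resize(f,None,fx=3,fy=3))
```

```text
(no output)
```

View pics/w3.png

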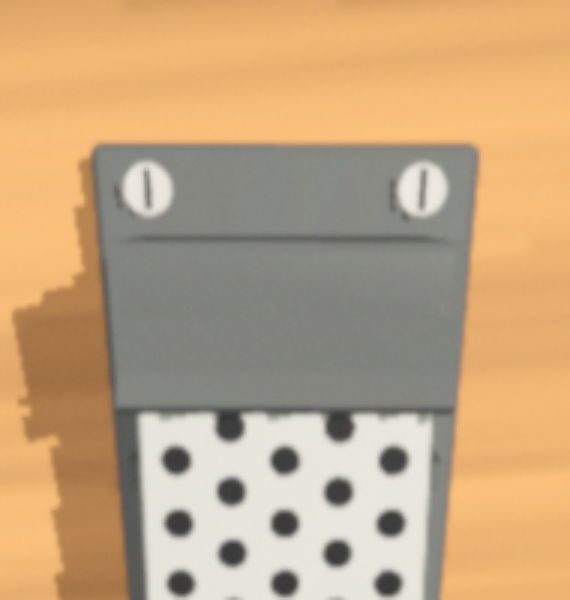

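The plate's low end is now under the lip at about rows 410/3 of the crop, centred and square. I'll push the last few millimetres.

Emit:
{"fn": "play_rows", "kwargs": {
  "steps": [
    [[0.0015,0,-0.0001,0,0,0,0.045],[0.001,0,-0.0001,0,0,0,0.045],[0.001,0,-0.0001,0,0,0,0.045],[0,0,0,0,0,0,0.045],[0,0,0,0,0,0,0.045]]
  ]
}}

```text
time_s: 11.3
tool_pos: [0.5461, 0.1735, 0.0324]
tool_rot: [180.0, 7.4, 175.8]
force: [-0.3, 0.7, -4.3]
grip_width: 0.0513
grasp_force: 50.0
```

Emit:
{"fn": "play_rows", "kwargs": {
  "steps": [
    [[0.0008,0,0,0,0,0,0.045],[0.0006,0,0.0,0,0,0,0.045],[0,0,0,0,0,0,0.045],[0,0,0,0,0,0,0.045]]
  ]
}}

```text
time_s: 11.7
tool_pos: [0.5448, 0.1736, 0.0322]
tool_rot: [180.0, 7.4, 175.8]
force: [-0.2, 0.4, -4.0]
grip_width: 0.0513
grasp_force: 50.0
```

Emit:
{"fn": "play_rows", "kwargs": {
  "steps": [
    [[0.0008,0,0,0,0,0,0.045],[0.0006,0,0.0,0,0,0,0.045],[0,0,0,0,0,0,0.045],[0,0,0,0,0,0,0.045]]
  ]
}}

```text
time_s: 12.1
tool_pos: [0.5434, 0.1738, 0.0321]
tool_rot: [180.0, 7.5, 175.8]
force: [-0.5, -0.1, -3.9]
grip_width: 0.0514
grasp_force: 50.0
```

Emit:
{"fn": "play_rows", "kwargs": {
  "steps": [
    [[0.0008,0,0,0,0,0,0.045],[0.0006,0,0.0,0,0,0,0.045],[0,0,0,0,0,0,0.045],[0,0,0,0,0,0,0.045]]
  ]
}}

```text
time_s: 12.5
tool_pos: [0.5426, 0.1739, 0.0322]
tool_rot: [180.0, 7.5, 175.8]
force: [1.3, -0.0, -3.0]
grip_width: 0.0513
grasp_force: 50.0
```

Run:
```python
from fit import *
c=read_camera("top");f=c["frame"][135:230,190:240];c2=read_camera("scene");g=c2["frame"][180:245,260:310]
save("w4.png",np.hstack([cv2.resize(f,(300,570),interpolation=2),cv2.resize(g,(438,570),interpolation=2)]))
print(get_obs()["force"])
```

```text
[ 2.44732897 -0.55427467 -3.33598061]
```

View pics/w4.png

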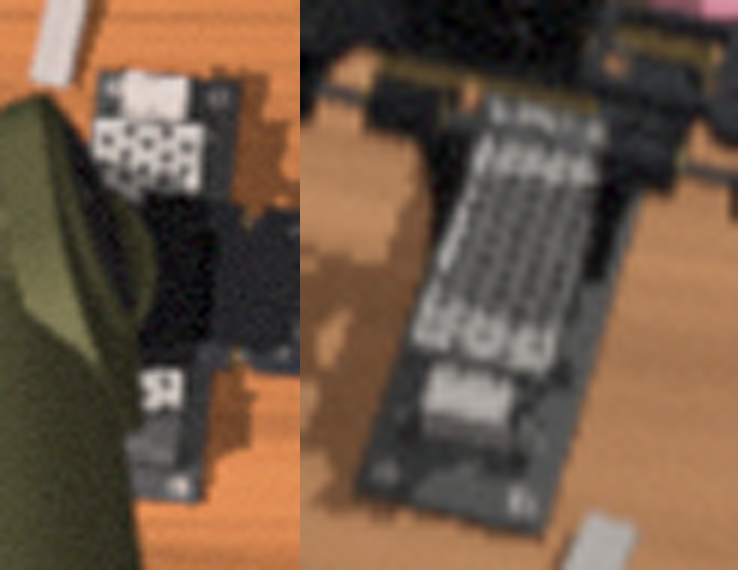

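Contact with the stop is felt at about 2 N, and both views show the plate over the bed with its far end raised above the catch. I'll ease the tilt and let go.

Emit:
{"fn": "play_rows", "kwargs": {
  "steps": [
    [[0,0,0.0011,0,0.015,0,0.045],[0,0,0.0011,0,0.015,0,0.045],[0,0,0,0,0,0,0.045],[0,0,0,0,0,0,0.056],[0,0,0,0,0,0,0.062],[0,0,0,0,0,0,0.07],[0,0,0,0,0,0,0.07]]
  ]
}}

```text
time_s: 13.3
tool_pos: [0.5423, 0.174, 0.0299]
tool_rot: [180.0, 5.7, 175.8]
force: [-0.7, 0.4, 0.0]
grip_width: 0.0673
grasp_force: 0.0
```

Emit:
{"fn": "play_rows", "kwargs": {
  "steps": [
    [[0,0,-0.02,0,0,0,0.08],[0,0,-0.03,0,0,0,0.08],[0,0,-0.03,0,0.05,0,0.06],[-0.02,0,0,0,0.05,0,0.03],[-0.03,0,0,0,0,0,0],[-0.01,0,0,0,0,0,0],[0,0,0,0,0,0,0],[0,0,0,0,0,0,0],[0,0,0,0,0,0,0]]
  ],
  "force": 20
}}

```text
time_s: 14.2
tool_pos: [0.5927, 0.1704, 0.1099]
tool_rot: [180.0, -0.1, 175.9]
force: [-0.4, -0.7, -0.6]
grip_width: 0.032
grasp_force: 0.0
```

Run:
```python
from h import *
c=read_camera("wrist");save("w5.png",c["frame"]);print(get_obs()["tool_pos"])
```

```text
[0.59287078 0.17051677 0.11010522]
```

View pics/w5.png

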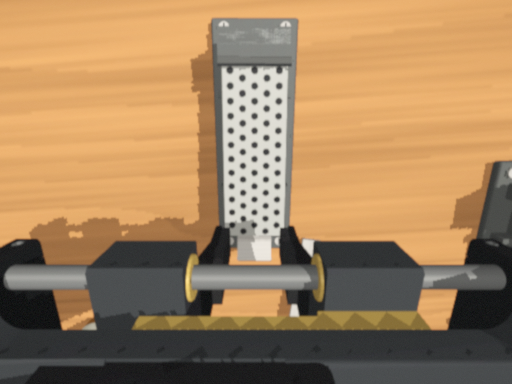

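The plate leans under the lip (row 65) and on the catch (row 240), square and centred. Next I press near the catch end.

Emit:
{"fn": "play_rows", "kwargs": {
  "steps": [
    [[-0.005,0,0.02,0,0,0,0],[0,0,0.02,0,0,0,0],[0,0,0.012,0,0,0,0],[0,0,0.004,0,0,0,0],[0,0,0.002,0,0,0,0],[0,0,0.002,0,0,0,0],[0,0,0.002,0,0,0,0],[0,0,0,0,0,0,0]]
  ]
}}

```text
time_s: 15.05
tool_pos: [0.5997, 0.17, 0.0493]
tool_rot: [179.9, 0.1, 175.8]
force: [-2.2, 0.1, 4.1]
grip_width: 0.0001
grasp_force: 2.0
```

Emit:
{"fn": "play_rows", "kwargs": {
  "steps": [
    [[0,0,0.0015,0,0,0,0],[0,0,0.0015,0,0,0,0],[0,0,0.0015,0,0,0,0],[0,0,0.0015,0,0,0,0],[0,0,0.0015,0,0,0,0],[0,0,0.0015,0,0,0,0],[0,0,0,0,0,0,0]]
  ]
}}

```text
time_s: 15.75
tool_pos: [0.599, 0.1695, 0.039]
tool_rot: [-180.0, -0.0, 175.8]
force: [-0.8, -0.5, 1.3]
grip_width: 0.0005
grasp_force: 0.8
```

Emit:
{"fn": "play_rows", "kwargs": {
  "steps": [
    [[0,0,0.001,0,0,0,0],[0,0,0.001,0,0,0,0],[0,0,0.0005,0,0,0,0],[0,0,0,0,0,0,0],[0,0,0,0,0,0,0]]
  ]
}}

```text
time_s: 16.25
tool_pos: [0.5991, 0.1696, 0.0389]
tool_rot: [180.0, -0.0, 175.8]
force: [-5.8, -1.3, 13.7]
grip_width: 0.0006
grasp_force: 7.2
```

Firm seating at z = 0.0389, which is the plate top at bed height. I'll lift off and look from close by.

Emit:
{"fn": "play_rows", "kwargs": {
  "steps": [
    [[0,0,-0.01,0,0,0,0],[0,0,-0.03,0,0,0,0],[0,0,-0.04,0,0,0,0],[-0.03,0,-0.04,0,0,0,0],[-0.04,0,-0.02,0,0,0,0],[-0.04,0,0,0,0,0,0],[-0.02,0,0,0,0,0,0],[0,0,0,0,0,0,0],[0,0,0,0,0,0,0]]
  ]
}}

```text
time_s: 17.15
tool_pos: [0.7284, 0.1599, 0.1758]
tool_rot: [-180.0, -0.1, 175.8]
force: [-0.4, -1.3, -0.1]
grip_width: 0.0007
grasp_force: 0.0
```

Run:
```python
from fit import *
c=read_camera("wrist");o=get_obs();print(o["tool_pos"],o["force"])
u=proj(c,[[.545,.173,.035]])[0].astype(int);print(u)
y0,x0=max(u[1]-100,0),max(u[0]-80,0)
save("w6.png",cv2.resize(c["frame"][y0:y0+195,x0:x0+160],None,fx=3,fy=3,interpolation=2))
m=mask("wrist","dotted_plate",c,np.array((.543,.173)),.1);print(fit([(c,m)],PL,[.543,.173,.032,-.072]) if m is not None else 0)
m=mask("wrist","holder",c,np.array((.543,.173)),.1)
print(fit([(c,m)],HO+[PL[0]+[0,0,.032]],[.543,.173,0,3.07],0) if m is not None else 0)
```

```text
[0.72797355 0.16034278 0.17623466] [-0.51976323 -0.21978481 -0.33424167]
[254  -3]
(array([ 0.5388,  0.1735,  0.0312, -0.076 ]), np.float64(0.033))
0
```

View pics/w6.png

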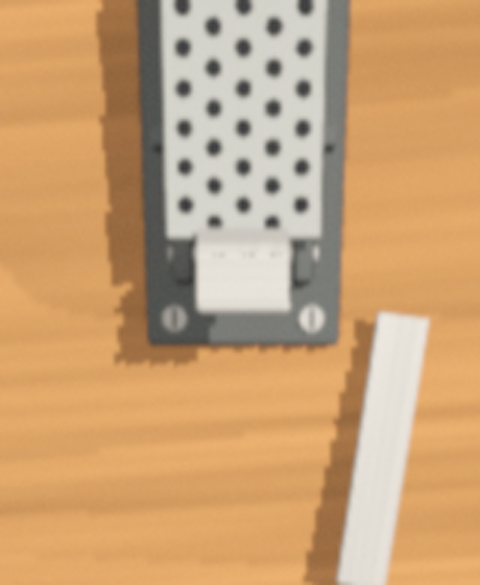

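The catch nose at (243,240) in the crop lies over the plate's end. The plate is square and centred, and the measured underside height of 31 mm is bed height.

```bash
python3 -c "
from cell import sign_off
print(sign_off())"
```

```text
the job is handed in; nothing more can be done
None
```

I fitted the dotted plate under the lip and snapped it under the catch, and the last wrist picture shows it square and centred; I handed the job in after about 17 s of robot time, and no verdict came back.

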